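Bush the drill-guide block and gauge its slot

TASK

Press every bushing that stands on the table fully home, spigot first, into a bore of its own size in the guide block, until its head sits flush on the block. When all are in, check that the block's slot is still open: take the slot gauge from its stand, push its blade into the block's slot all the way to the shoulder and hold it there for a second, then put it back fully down in its stand. Leave the cork block, the sanding block and the thumb plane where they are.

Things in the scene. Friction and masses are not known exactly. Their poses are not given: they have to be found in the camera images.
- bushing_large_1: large brass bushing: a round spigot 38 mm in diameter and 18 mm long (its lower end bevelled 2 mm) under a round head 52 mm in diameter and 14 mm tall; 32 mm in all, heavy at the foot, with a blind hole in the top of the head; 0.15 kg. Origin: centre of the spigot's underside; z up along its axis. It starts standing on the table on its spigot, head up. Absent in some starts.
- bushing_large_2: large brass bushing: a round spigot 38 mm in diameter and 18 mm long (its lower end bevelled 2 mm) under a round head 52 mm in diameter and 14 mm tall; 32 mm in all, heavy at the foot, with a blind hole in the top of the head; 0.15 kg. Origin: centre of the spigot's underside; z up along its axis. It starts standing on the table on its spigot, head up. Absent in some starts.
- bushing_small_1: small brass bushing: a round spigot 30 mm in diameter and 18 mm long (its lower end bevelled 2 mm) under a round head 42 mm in diameter and 14 mm tall; 32 mm in all, heavy at the foot, with a blind hole in the top of the head; 0.15 kg. Origin: centre of the spigot's underside; z up along its axis. It starts standing on the table on its spigot, head up. Absent in some starts.
- bushing_small_2: small brass bushing: a round spigot 30 mm in diameter and 18 mm long (its lower end bevelled 2 mm) under a round head 42 mm in diameter and 14 mm tall; 32 mm in all, heavy at the foot, with a blind hole in the top of the head; 0.15 kg. Origin: centre of the spigot's underside; z up along its axis. It starts standing on the table on its spigot, head up. Absent in some starts.
- bushing_large_1_shoulder (a point): centre of the underside of the head (the shoulder) of bushing_large_1, 18 mm above its origin on its axis
- bushing_large_2_shoulder (a point): centre of the underside of the head (the shoulder) of bushing_large_2, 18 mm above its origin on its axis
- bushing_small_1_shoulder (a point): centre of the underside of the head (the shoulder) of bushing_small_1, 18 mm above its origin on its axis
- bushing_small_2_shoulder (a point): centre of the underside of the head (the shoulder) of bushing_small_2, 18 mm above its origin on its axis
- guide_block: maple guide block fixed to the table, 76 mm (x) by 320 mm (y) by 45 mm high, with a low dark steel strip with two screws at each short end. Origin: centre of its underside. In a row on its centre line along its y axis are bores at y = +120 (large), +62 (small), +4 (large), -54 mm (small), then a narrow slot at y = -122 mm.
- bore_large_1 (a point): centre of the mouth of a large bore (39.8 mm wide, rim bevelled 2 mm) in the block's top face, z up. A large bushing drops in freely for 8 mm, then a tight liner stops it: a steady downward push of about 10 N (up to 20) drives it the last 10 mm until its shoulder meets the top face; it stays at whatever depth it is left.
- bore_small_1 (a point): centre of the mouth of a small bore (31.8 mm wide, rim bevelled 2 mm) in the block's top face, z up. A small bushing drops in freely for 8 mm, then a tight liner stops it: a steady downward push of about 10 N (up to 20) drives it the last 10 mm until its shoulder meets the top face; it stays at whatever depth it is left.
- bore_large_2 (a point): centre of the mouth of a large bore (39.8 mm wide, rim bevelled 2 mm) in the block's top face, z up. A large bushing drops in freely for 8 mm, then a tight liner stops it: a steady downward push of about 10 N (up to 20) drives it the last 10 mm until its shoulder meets the top face; it stays at whatever depth it is left.
- bore_small_2 (a point): centre of the mouth of a small bore (31.8 mm wide, rim bevelled 2 mm) in the block's top face, z up. A small bushing drops in freely for 8 mm, then a tight liner stops it: a steady downward push of about 10 N (up to 20) drives it the last 10 mm until its shoulder meets the top face; it stays at whatever depth it is left.
- block_slot (a point): centre of the mouth of the slot in the guide block's top face: 6.8 mm wide (along the block's x) and 41.8 mm long (along its y), right through the block, rim bevelled 2 mm; axes as the block's
- gauge_stand: dark wooden stand fixed to the table, 60 mm (x) by 90 mm (y) by 40 mm high, with a through slot of the same size, along its y axis, in the middle of its top. Origin: centre of its underside
- stand_slot (a point): centre of the mouth of the stand's slot, in its top face, 40 mm above the table; axes as the stand's
- gauge: slot gauge: a flat steel blade 5 mm thick (x), 40 mm wide (y) and 34 mm long pointing down, under a wooden handle 24 mm thick (x), 56 mm wide (y) and 44 mm tall whose underside is the shoulder that stops it; 78 mm in all, 0.12 kg. Origin: centre of the blade's lower end; z up. It starts upright in the stand's slot, shoulder on the stand. Half a turn about z makes no difference.
- gauge_shoulder (a point): centre of the underside of the gauge's handle, 34 mm above its origin
- cork_block: cork sanding block 44 x 70 x 28 mm, bystander behind the work; origin: centre of its underside
- sanding_block: hardwood sanding block 58 x 88 x 34 mm, bystander behind the work; origin: centre of its underside
- thumb_plane: small brass thumb plane 25 x 60 x 34 mm, bystander near the front edge of the table; origin: centre of its underside

How it is judged:
By the outcome, as a careful person would: the job done as asked, in the order asked, and still so for the second after the job is handed in, with the robot touching nothing.
Of bushing_large_1, bushing_large_2, bushing_small_1, bushing_small_2 only 3 to 4 are there at a start; the rules pass over those that are not, and their reading is None.
At some moment in a run one of bushing_large_1, bushing_large_2, bushing_small_1, bushing_small_2 may be knocked a few centimetres aside while the robot is not near it.
It also fails if it takes over 210 s, if anything falls off the work surface, if the arm or the gripper's body presses on something with over 40 N, if the wrist force passes 120 N, or if a joint passes its speed limit or range.

ROBOT

A 6-joint arm with a two-finger parallel gripper is mounted at the origin on a cart in front of the work surface, level with it; the furniture and walls round the work are solid. World frame = base frame: x ahead of the robot, y to its left, z up, the work surface at z = 0. Lengths are in m, angles in rad, forces in N, time in s.
With the tool pointing down it reaches from about 0.3 to 0.875 m from the base axis. Payload 4.2 kg.
Tool frame: the origin (TCP) lies where the fingers leave the gripper's body, on its centre line; the fingertips stand 73 mm ahead of it and the grasp point (between the pads) lies env.grip_depth ahead of it (env.grip_depth is the distance from the TCP to the grasp point, in m); z points along the fingers, y is the direction in which the jaws open and shut (so a half turn about z gives the same grasp; the last joint's range is limited). The gripper opens to 85 mm and grips with 20 to 120 N. Pads are 22 mm wide; open, the fingers measure 114 mm over their backs; the gripper's body (76 mm by 85 mm) begins 54 mm behind the grasp point. The pads swing forward as they close: fully open they stand 13 mm farther back than shut.
Start: joints at [1.315, 0.32, 1.565, -0, 1.257, -0.02], TCP at [0.134, 0.559, 0.304] pointing down, gripper open.
Joint ranges: [-3.11, 3.11], [-0.84, 2.01], [0.21, 2.61], [-1.34, 4.49], [0.05, 2.63], [-2.56, 2.56]. Speed limits (rad/s): [2.57, 2.57, 3.14, 3.14, 3.14, 3.14].

INTERFACE

Orientations are given as a unit quaternion [x, y, z, w].
In Python, from bench import sensors, snapshot, calibration, order, env gives the robot as it stands. The module is installed in compiled form; this text tells all that it offers.
- The arm moves only by the tool move_arm, never from a script. Its argument "commands" is one flat list of numbers, 7 for each row, row after row: the finger opening in mm, from 0 to 85.4, then the shift along the tool's x, y, z in units of 30 mm (1.0 is 30 mm), then the turn, a rotation vector about the tool's x, y, z in units of 6 degrees (1.0 is 6 degrees). In form: [fingers, x, y, z, wx, wy, wz, fingers, x, y, z, wx, wy, wz, ...]. A call has 1 to 5 rows; each row is the pose to reach, as a shift and turn from the pose commanded when the call began, along the tool's axes at that moment; what a row does not reach only later rows make up. A row lasts 1/12 s, in which the tool goes at most 41.7 mm and 7.16 degrees, less where a joint would pass 70% of its speed; a pose out of reach is approached as far as the arm can. A call with a gripper value outside its range is refused whole. The fingers move at their own pace and stop on an object; "grip_force" is the grip in N (left out, the last holds). Time passes only in rows, so rows that repeat a pose let the fingers close. It gives the time, the measured TCP pose, the force and the opening at its end, in the units of the state.
- sensors.state(): the state, without advancing time (a new reading comes with each control period).
- snapshot(name): name is "scene" or "top"; returns (picture, depth): 400x640x3 uint8, red, green, blue; 400x640 float32, m along the optical axis (not along the pixel's ray), 0 where there is no reading.
- calibration(name): a dict with "K" (3x3 intrinsics, pixels), "T" (4x4, takes a point from camera to world coordinates). Camera axes: x right, y up, looking along -z (the intrinsics and any distortion apply to the point x, -y, -z); pixel columns grow to the right and rows downward; lengths in m; the calibration is good to about 2 mm. A picture is of the moment at which its call begins. calibration takes no time and is no camera call.
- order.finish_job(): hands the job in, once; it reports no verdict.
The state is a dict: "t": time; "joints": joint angles; "joint_velocities": joint speeds; "joint_torque": joint torques, N m; "ee_pos": TCP position; "ee_rot": TCP orientation; "contact_force": force on the tool from outside, world axes, zero at the start; "wrist_torque": the same for the moment, N m; "opening": finger opening in m.
Only numpy, scipy, OpenCV 4.12 (cv2) and the standard library are available. Lean on these libraries where they do the work, as an engineer would, in place of code of your own. Each camera call takes 0.05 s, during which the arm holds its last target. There are 200 camera calls.

## Working session

There is one attempt and no reset: what is moved stays moved. The work goes in short steps, Python scripts to look and compute and a tool call to move; the robot and the scene stay as the last step left them, time stands still between calls to the robot, and variables do not carry over. Pictures are saved under pics/ and viewed, about 12 in all and at most 16, crops included, and the job is handed in when it is done.

Besides the shell and the picture viewer there is one more tool, called after "Request:" as name(argument=value, ...) on one line, values as JSON. move_arm: Moves the arm, as the interface text tells. Its arguments: {"type":"object","properties":{"commands":{"type":"array"},"grip_force":{"type":"number"}},"required":["commands"]}

```bash
mkdir -p pics; cat > h.py <<'E'
import numpy as np, cv2
from bench import sensors, snapshot, calibration, order, env
def snap(n,f=None):
    p,d=snapshot(n)
    if f: cv2.imwrite('pics/'+f,p[:,:,::-1])
    return p,d
def ray(n,u,v):
    c=calibration(n);K=np.array(c['K']);T=np.array(c['T'])
    q=np.linalg.solve(K,[u,v,1.]);r=T[:3,:3]@np.array([q[0],-q[1],-q[2]]);return T[:3,3],r
def at(n,u,v,z):
    o,r=ray(n,u,v);return o+r*(z-o[2])/r[2]
def cloud(n,d):
    c=calibration(n);K=np.array(c['K']);T=np.array(c['T'])
    v,u=np.mgrid[:d.shape[0],:d.shape[1]]
    q=np.stack([(u-K[0,2])/K[0,0]*d,-(v-K[1,2])/K[1,1]*d,-d],-1)
    return q@T[:3,:3].T+T[:3,3]
E
python3 - <<'E'
from h import *
print(env.grip_depth); s=sensors.state(); print(s)
for n in ('scene','top'):
    c=calibration(n);print(n,c); snap(n,n+'0.png')
E
```

```text
0.0539
{'t': 0.0, 'joints': array([ 1.31499594e+00,  3.20311023e-01,  1.56570515e+00,  4.17744784e-05,
        1.25739538e+00, -1.99655342e-02]), 'joint_velocities': array([-3.16414889e-05, -7.70589171e-04,  1.19259091e-03,  4.14093052e-04,
       -3.44471488e-05,  1.21955905e-04]), 'joint_torque': array([-1.31736315e-04, -4.15532684e+01, -2.34158581e+01, -1.75159965e-05,
        8.40769411e-03, -6.15776656e-06]), 'ee_pos': array([0.13423207, 0.55874697, 0.30306102]), 'ee_rot': array([ 1.17650717e-01,  9.93054622e-01, -8.98089858e-04, -1.44676352e-04]), 'contact_force': array([ 0.32606851, -0.17999315, -0.16589639]), 'wrist_torque': array([-0.01603279,  0.06455996,  0.03038845]), 'opening': 0.08507210104170276}
scene {'K': array([[519.74826805,   0.        , 324.37296663],
       [  0.        , 519.74826805, 201.16680694],
       [  0.        ,   0.        ,   1.        ]]), 'T': array([[-0.88040418,  0.35556426, -0.31378739,  0.00987911],
       [-0.47401746, -0.67935305,  0.56016683,  0.97592719],
       [-0.01399712,  0.64191392,  0.76664894,  1.3599685 ],
       [ 0.        ,  0.        ,  0.        ,  1.        ]])}
top {'K': array([[421.32351433,   0.        , 320.11220695],
       [  0.        , 421.32351433, 198.27253313],
       [  0.        ,   0.        ,   1.        ]]), 'T': array([[-0.00364867,  0.99034855, -0.13855119,  0.4047736 ],
       [-0.99994535, -0.00497079, -0.0091976 ,  0.01560617],
       [-0.00979753,  0.13851006,  0.99031256,  1.14089934],
       [ 0.        ,  0.        ,  0.        ,  1.        ]])}
```

View pics/scene0.png

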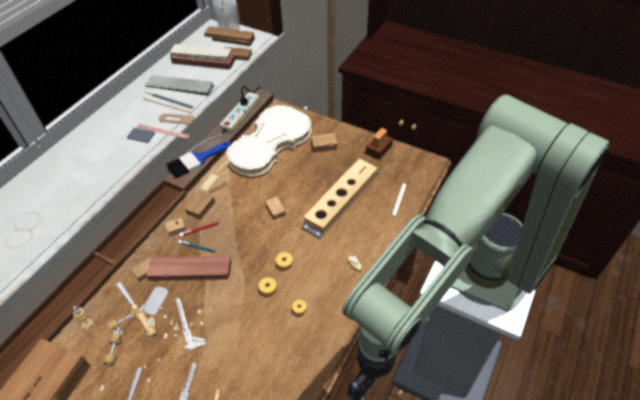

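View pics/top0.png

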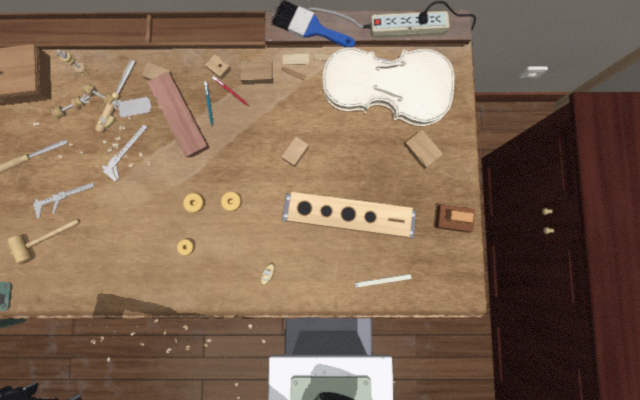

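The top view shows the guide block around (350,213), with its bores at (304,208), (326,211), (348,214) and (370,217) and the slot at about (396,220). Three bushings are at (193,202), (231,201) and (185,247), and the gauge in its stand is at about (456,217).

```bash
cat > m.py <<'E'
from h import *
def comps(mask,lo,hi):
    n,l,s,c=cv2.connectedComponentsWithStats(mask.astype(np.uint8))
    return [(i,s[i],c[i],l==i) for i in range(1,n) if lo<=s[i][4]<=hi]
def bush(n,p,zz=0.032,win=None):
    h=cv2.cvtColor(p,cv2.COLOR_RGB2HSV)
    m=((h[...,0]>18)&(h[...,0]<32)&(h[...,1]>120)&(h[...,2]>120)).astype(np.uint8)
    out=[]
    for cn in cv2.findContours(m,cv2.RETR_EXTERNAL,cv2.CHAIN_APPROX_NONE)[0]:
        a=cv2.contourArea(cn)
        if a<60 or len(cn)<5: continue
        (u,v),(w,hh),ang=cv2.fitEllipse(cn)
        x=at(n,u,v,zz);out.append((round(u,1),round(v,1),round(w,1),round(hh,1),a,x[:2].round(4)))
    return out
E
python3 - <<'E'
from m import *
for n in ('top','scene'):
    p,d=snap(n); P=cloud(n,d)
    for b in bush(n,p): print(n,b, (P[int(b[1])-8:int(b[1])+8,int(b[0])-8:int(b[0])+8,2].max()))
    h=cv2.cvtColor(p,cv2.COLOR_RGB2HSV)
    # height-based regions
    for nm,lo,hi,a0,a1 in (('block',.035,.055,300,9000),('stand',.03,.05,100,9000),('gauge',.07,.1,40,3000),):
        m=(P[...,2]>lo)&(P[...,2]<hi)&(P[...,0]>.2)&(P[...,0]<.8)&(abs(P[...,1])<.6)&(d>0)
        for i,s,c,k in comps(m,a0,a1):
            q=P[k]; print(n,nm,s,c.round(1),q[:,:2].mean(0).round(4),np.median(q[:,2]).round(4),cv2.minAreaRect(q[:,:2].astype(np.float32)))
    print(d.dtype,(d==0).mean())
    if n=='top':
        x0=at(n,304,208,.045);print(x0)
        for (u,v) in ((304,208),(326,211),(348,214),(370,217),(396,220)): print(p[v,u],h[v,u],P[v,u])
        print([h[202,y] for y in range(180,208,2)])
E
```

```text
top block [ 288  192  125   45 3376] [350.3 214.1] [ 0.5161 -0.0528] 0.0445 ((0.5167403817176819, -0.051977768540382385), (0.32017782330513, 0.07692290097475052), 82.00619506835938)
top block [438 205  38  27 533] [454.8 218.3] [ 0.5042 -0.3259] 0.0401 ((0.5058720111846924, -0.33155789971351624), (0.09124526381492615, 0.06056571751832962), 81.83391571044922)
top stand [164 113  43  43 714] [185.6 132.1] [0.744  0.3921] 0.0319 ((0.7514999508857727, 0.3942231833934784), (0.13959361612796783, 0.06536761671304703), 28.687585830688477)
top stand [406 130  37  37 667] [424.3 148.2] [ 0.6943 -0.2551] 0.0337 ((0.6946901082992554, -0.2554796040058136), (0.08774793148040771, 0.05995159223675728), 38.09808349609375)
top stand [184 193  19  20 220] [192.9 202.4] [0.5504 0.3643] 0.0327 ((0.5498169660568237, 0.3650369942188263), (0.04901883378624916, 0.04827263206243515), 46.090003967285156)
top stand [221 192  20  19 223] [230.4 201.1] [0.5534 0.2645] 0.0327 ((0.5529358386993408, 0.2639941871166229), (0.04805229604244232, 0.050274576991796494), 52.422935485839844)
top stand [ 288  192  125   45 3
[... 2407 characters left out ...]
2 194.2] [ 0.5166 -0.0409] 0.0424 ((0.5162691473960876, -0.05149337649345398), (0.32773733139038086, 0.0817084088921547), 82.20616912841797)
scene stand [182 257  39  19 217] [200.8 265.2] [0.7653 0.4026] 0.0321 ((0.762442409992218, 0.40324175357818604), (0.11104580014944077, 0.06476729363203049), 30.709575653076172)
scene stand [259 278  17  16 114] [267.1 285.6] [0.5489 0.3689] 0.032 ((0.5497865676879883, 0.36800530552864075), (0.047481290996074677, 0.04931788146495819), 31.40950584411621)
scene gauge [374 129  13  13  90] [379.9 134.5] [ 0.5047 -0.3258] 0.0812 ((0.5049077868461609, -0.32731637358665466), (0.06326930969953537, 0.025508031249046326), 80.24314880371094)
float32 0.05480859375
```

```bash
cat >> m.py <<'E'
def goto(x,y,z,yaw=-8.0):
    """numbers for move_arm: shift (30mm units) and wz (6deg units)"""
    from scipy.spatial.transform import Rotation as R
    s=sensors.state();r=R.from_quat(s['ee_rot']);M=r.as_matrix()
    d=M.T@(np.array([x,y,z])-s['ee_pos'])/.03
    c,q=np.cos(np.radians(yaw)),np.sin(np.radians(yaw))
    G=R.from_matrix(np.array([[q,c,0],[-c,q,0],[0,0,-1]]))   # tool x,y,z columns: x=(q,-c), y=(c,q)
    G=R.from_matrix(np.column_stack([np.cross([c,q,0],[0,0,-1]),[c,q,0],[0,0,-1]]))
    w=np.degrees((r.inv()*G).as_rotvec())/6
    print('t',round(s['t'],2),'pos',s['ee_pos'].round(4),'F',s['contact_force'].round(1),'op',round(s['opening']*1e3,1))
    print('shift',d.round(3),'turn',w.round(3))
E
python3 - <<'E'
from m import *
for n in ('top','scene'):
    p,d=snap(n); g=cv2.cvtColor(p,cv2.COLOR_RGB2GRAY)
    P=cloud(n,d)
    g4=cv2.resize(g,None,fx=4,fy=4,interpolation=cv2.INTER_CUBIC)
    B=[]
    for c in cv2.findContours((g4<105).astype(np.uint8),cv2.RETR_EXTERNAL,cv2.CHAIN_APPROX_NONE)[0]:
        if not 400<cv2.contourArea(c)<6000: continue
        (u,v),(a,b),t=cv2.fitEllipse(c);u=(u+.5)/4-.5;v=(v+.5)/4-.5
        x=at(n,u,v,.045)
        if abs(x[0]-.517)<.05 and -.2<x[1]<.1:
            # sides on top plane
            Q=np.array([at(n,(q[0][0]+.5)/4-.5,(q[0][1]+.5)/4-.5,.045)[:2] for q in c])
            print(n,(round(u,1),round(v,1)),x[:2].round(4),'ext',np.ptp(Q,axis=0).round(4), ((Q.max(0)+Q.min(0))/2).round(4));
goto(.433,.381,.2)
E
```

```text
top (369.9, 216.6) [ 0.5092 -0.1038] ext [0.0275 0.0274] [ 0.5091 -0.1038]
top (347.9, 213.7) [ 0.5171 -0.0466] ext [0.0354 0.0353] [ 0.5173 -0.0466]
top (326.0, 210.7) [0.5253 0.0106] ext [0.027  0.0268] [0.5251 0.0105]
top (304.0, 207.8) [0.5332 0.068 ] ext [0.0356 0.0347] [0.533  0.0681]
scene (320.6, 214.1) [0.5331 0.0689] ext [0.032  0.0308] [0.5333 0.0688]
scene (331.1, 202.9) [0.525  0.0114] ext [0.0235 0.0226] [0.525  0.0113]
scene (341.2, 192.2) [ 0.5169 -0.0454] ext [0.0318 0.0298] [ 0.5167 -0.0455]
scene (348.2, 161.7) [ 0.5597 -0.1834] ext [0.0299 0.0521] [ 0.562  -0.1845]Traceback (most recent call last):
  File "<stdin>", line 15, in <module>
  File "m.py", line 21, in goto
    G=R.from_matrix(np.array([[q,c,0],[-c,q,0],[0,0,-1]]))   # tool x,y,z columns: x=(q,-c), y=(c,q)
  File "scipy/spatial/transform/_rotation.pyx", line 1143, in scipy.spatial.transform._rotation.Rotation.from_matrix
ValueError: Non-positive determinant (left-handed or null coordinate frame) in rotation matrix 0: [[-0.1391731   0.99026807  0.        ]
 [-0.99026807 -0.1391731   0.        ]
 [ 0.          0.         -1.        ]].
```

```bash
sed -i '/tool x,y,z columns/d' m.py; python3 -c "
from m import *
goto(.433,.3815,.2)"
```

```text
t 0.3 pos [0.1343 0.559  0.3036] F [-1.5 -0.9 -0.3] op 85.1
shift [-11.063  -3.425   3.456] turn [-4.0000e-03  4.0000e-03  1.4081e+01]
```

Request:
move_arm(commands=[65,-5.5,-1.7,1.5,0,0,5.5,65,-5.5,-1.7,1.5,0,0,5.5,65,-5.5,-1.7,1.5,0,0,5.5,65,-5.5,-1.7,1.5,0,0,5.5,65,-5.5,-1.7,1.5,0,0,5.5], grip_force=60)

```text
t: 0.72
ee_pos: [0.2861, 0.4678, 0.2573]
ee_rot: [0.399, 0.917, -0.002, 0.001]
contact_force: [-1.3, -0.4, -0.0]
opening: 0.065
```

```bash
python3 -c "
from m import *
goto(.433,.3815,.2)"
```

```text
t 0.72 pos [0.2861 0.4678 0.2573] F [-1.3 -0.4 -0. ] op 65.0
shift [-5.436  1.625  1.923] turn [-8.000e-03  3.600e-02  8.499e+00]
```

Request:
move_arm(commands=[65,-5.4,1.6,1.9,0,0,5.5,65,-5.4,1.6,1.9,0,0,5.5,65,-5.4,1.6,1.9,0,0,5.5,65,-5.4,1.6,1.9,0,0,5.5,65,-5.4,1.6,1.9,0,0,5.5])

```text
t: 1.13
ee_pos: [0.4327, 0.3833, 0.1998]
ee_rot: [0.643, 0.766, -0.001, 0.001]
contact_force: [-0.1, -0.0, 0.2]
opening: 0.0649
```

```bash
python3 -c "
from m import *
goto(.433,.3815,.13)"
```

```text
t 1.13 pos [0.4327 0.3833 0.1998] F [-0.1 -0.   0.2] op 64.9
shift [-5.600e-02  2.000e-03  2.328e+00] turn [-2.000e-03  2.600e-02  2.997e+00]
```

Request:
move_arm(commands=[65,-0.06,0,2.3,0,0,3,65,-0.06,0,2.3,0,0,3,65,-0.06,0,2.3,0,0,3,65,-0.06,0,2.3,0,0,3])

```text
t: 1.47
ee_pos: [0.4289, 0.3838, 0.1308]
ee_rot: [0.752, 0.659, -0.002, -0.0]
contact_force: [-0.5, 0.2, 1.3]
opening: 0.0649
```

```bash
python3 -c "
from m import *
goto(.433,.3815,.095)
p,d=snap('scene')
cv2.imwrite('pics/s1.png',cv2.resize(p[240:370,230:400,::-1],None,fx=4,fy=4,interpolation=cv2.INTER_CUBIC))
p,d=snap('top')
print(bush('scene',snap('scene')[0]))"
```

```text
t 1.47 pos [0.4289 0.3838 0.1308] F [-0.5  0.2  1.3] op 64.9
shift [-0.054  0.148  1.194] turn [-0.029  0.031  0.066]
[(266.4, 282.8, 10.9, 16.7, 110.0, array([0.556 , 0.3616]))]
```

View pics/s1.png

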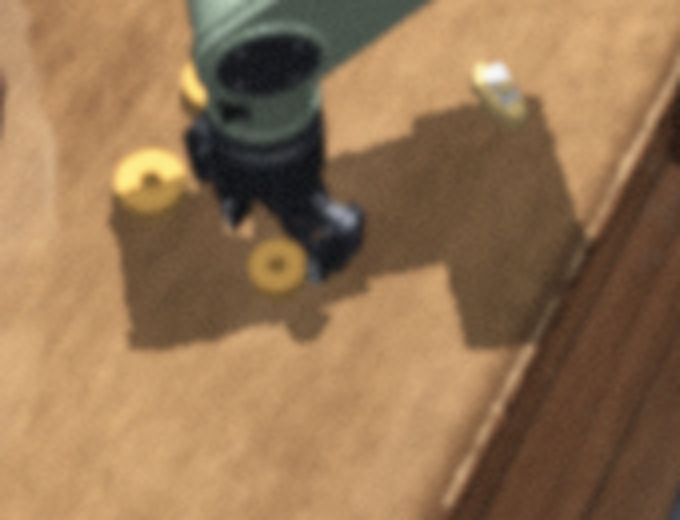

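The crop shows the small bushing still at about (299,306) and the open jaws hanging just above it. I'll lower the jaws around it and feel for the table.

Request:
move_arm(commands=[65,-0.05,0.14,0.6,0,0,0.06,65,-0.05,0.14,1.2,0,0,0.06,65,-0.05,0.14,1.5,0,0,0.06,65,-0.05,0.14,1.6,0,0,0.06,65,-0.05,0.14,1.6,0,0,0.06])

```text
t: 2.03
ee_pos: [0.4334, 0.3828, 0.0849]
ee_rot: [0.754, 0.657, -0.0, -0.0]
contact_force: [-0.5, -0.3, 0.3]
opening: 0.0652
```

```bash
python3 -c "
from m import *
goto(.433,.3815,.073)"
```

```text
t 2.03 pos [0.4334 0.3828 0.0849] F [-0.5 -0.3  0.3] op 65.2
shift [-0.045 -0.006  0.398] turn [-0.002  0.001  0.029]
```

Request:
move_arm(commands=[65,-0.04,0,0.1,0,0,0,65,-0.04,0,0.2,0,0,0,65,-0.04,0,0.3,0,0,0,65,-0.04,0,0.3,0,0,0])

```text
t: 2.37
ee_pos: [0.4332, 0.3814, 0.0758]
ee_rot: [0.754, 0.657, -0.0, -0.0]
contact_force: [-0.8, -0.1, -0.4]
opening: 0.0649
```

Request:
move_arm(commands=[65,0,0,0.07,0,0,0,65,0,0,0.1,0,0,0,65,0,0,0.1,0,0,0])

```text
t: 2.62
ee_pos: [0.4332, 0.3814, 0.0728]
ee_rot: [0.754, 0.657, -0.0, -0.0]
contact_force: [-0.4, 0.0, -0.7]
opening: 0.0651
```

Request:
move_arm(commands=[65,0,0,0.07,0,0,0,65,0,0,0.1,0,0,0,65,0,0,0.1,0,0,0])

```text
t: 2.87
ee_pos: [0.4332, 0.3814, 0.0697]
ee_rot: [0.754, 0.657, -0.0, -0.0]
contact_force: [0.1, 0.6, -0.4]
opening: 0.0645
```

Request:
move_arm(commands=[65,0,0,0.07,0,0,0,65,0,0,0.1,0,0,0,65,0,0,0.1,0,0,0])

```text
t: 3.12
ee_pos: [0.4332, 0.3814, 0.0667]
ee_rot: [0.754, 0.657, -0.0, -0.0]
contact_force: [-1.0, -0.4, 0.4]
opening: 0.065
```

Request:
move_arm(commands=[65,0,0,0.04,0,0,0,65,0,0,0.07,0,0,0,65,0,0,0.07,0,0,0])

```text
t: 3.37
ee_pos: [0.4333, 0.3815, 0.0663]
ee_rot: [0.754, 0.657, 0.0, -0.0]
contact_force: [-1.8, -2.8, 10.0]
opening: 0.065
```

The table contact came at TCP z = 0.0663 with the jaws 65 mm open, so the tips sit further back when the jaws are open. I'll raise to head height and grip.

Request:
move_arm(commands=[65,0,0,-0.9,0,0,0,65,0,0,-0.9,0,0,0,30,0,0,-0.9,0,0,0,30,0,0,-0.9,0,0,0,30,0,0,-0.9,0,0,0], grip_force=80)

```text
t: 3.78
ee_pos: [0.4333, 0.3815, 0.0924]
ee_rot: [0.754, 0.657, 0.0, -0.0]
contact_force: [-1.7, -1.5, 10.1]
opening: 0.0389
```

Request:
move_arm(commands=[30,0,0,0,0,0,0,30,0,0,0,0,0,0,30,0,0,0,0,0,0,30,0,0,0,0,0,0,30,0,0,0,0,0,0])

```text
t: 4.2
ee_pos: [0.4333, 0.3815, 0.0924]
ee_rot: [0.754, 0.657, 0.0, -0.0]
contact_force: [-2.3, -1.9, 10.1]
opening: 0.0387
```

Request:
move_arm(commands=[30,0,0,-1,0,0,0,30,0,0,-2,0,0,0,30,0,0,-3,0,0,0,30,0,0,-3.4,0,0,0,30,0,0,-3.4,0,0,0])

```text
t: 4.62
ee_pos: [0.4342, 0.3822, 0.196]
ee_rot: [0.754, 0.657, 0.002, 0.0]
contact_force: [-0.5, -0.3, -1.3]
opening: 0.0384
```

```bash
python3 -c "
from m import *
goto(.5251,.011,.17)
p,d=snap('scene')
cv2.imwrite('pics/s2.png',cv2.resize(p[200:350,230:400,::-1],None,fx=3,fy=3,interpolation=cv2.INTER_CUBIC))
"
```

```text
t 4.62 pos [0.4342 0.3822 0.196 ] F [-0.5 -0.3 -1.3] op 38.4
shift [-11.845   4.694   0.839] turn [ 0.031 -0.035  0.022]
```

View pics/s2.png

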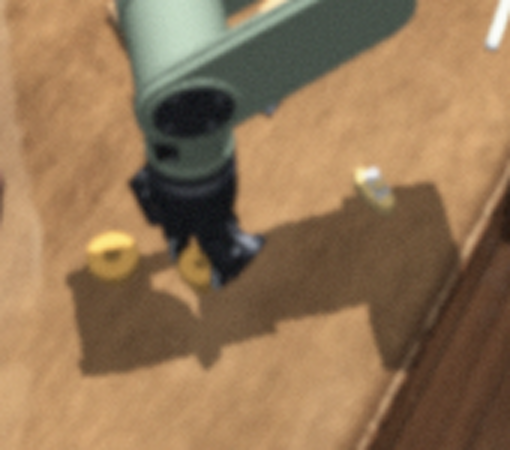

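The crop shows the small bushing lifted and level between the pads. The other two bushings are still standing.

Request:
move_arm(commands=[30,-5.9,2.35,0.4,0,0,0,30,-5.9,2.35,0.4,0,0,0,30,-5.9,2.35,0.4,0,0,0,30,-5.9,2.35,0.4,0,0,0,30,-5.9,2.35,0.4,0,0,0])

```text
t: 5.08
ee_pos: [0.4776, 0.1926, 0.1788]
ee_rot: [0.754, 0.656, -0.003, -0.001]
contact_force: [0.6, -0.0, -0.9]
opening: 0.0388
```

Request:
move_arm(commands=[30,-5.9,2.35,0.4,0,0,0,30,-5.9,2.35,0.4,0,0,0,30,-5.9,2.35,0.4,0,0,0,30,-5.9,2.35,0.4,0,0,0,30,-5.9,2.35,0.4,0,0,0])

```text
t: 5.5
ee_pos: [0.5236, 0.008, 0.167]
ee_rot: [0.755, 0.656, -0.002, -0.001]
contact_force: [-0.1, 0.3, -1.0]
opening: 0.0386
```

```bash
python3 -c "
from m import *
goto(.5251,.011,.147)
"
```

```text
t 5.5 pos [0.5236 0.008  0.167 ] F [-0.1  0.3 -1. ] op 38.6
shift [0.109 0.039 0.665] turn [-0.046  0.016  0.003]
```

Request:
move_arm(commands=[30,0.09,0.04,0.66,0,0,0,30,0.09,0.04,0.66,0,0,0,30,0.09,0.04,0.66,0,0,0,30,0.09,0.04,0.66,0,0,0])

```text
t: 5.83
ee_pos: [0.5252, 0.0146, 0.149]
ee_rot: [0.754, 0.657, -0.001, -0.001]
contact_force: [0.1, -0.0, -1.2]
opening: 0.0388
```

```bash
python3 -c "
from m import *
goto(.5251,.011,.137)
p,d=snap('scene')
a=cv2.resize(p[140:240,280:400,::-1],None,fx=4,fy=4,interpolation=cv2.INTER_CUBIC)
cv2.imwrite('pics/s3.png',a)
"
```

```text
t 5.83 pos [0.5252 0.0146 0.149 ] F [ 0.1 -0.  -1.2] op 38.8
shift [-0.118  0.013  0.4  ] turn [-0.028  0.002  0.03 ]
```

View pics/s3.png

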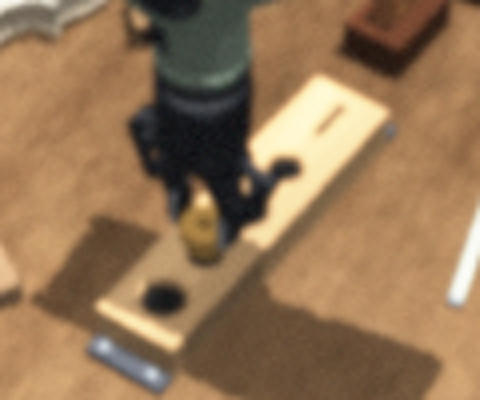

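```bash
python3 -c "
from m import *
p,d=snap('scene')
a=cv2.resize(p[180:215,310:350,::-1],None,fx=14,fy=14,interpolation=cv2.INTER_CUBIC)
cv2.imwrite('pics/s4.png',a)
P=cloud('scene',d)
h=cv2.cvtColor(p,cv2.COLOR_RGB2HSV)
m=(h[...,0]>15)&(h[...,0]<32)&(h[...,1]>120)&(P[...,2]>.05)&(P[...,2]<.12)
m[:180]=0;m[215:]=0;m[:,:310]=0;m[:,350:]=0
for v in range(185,210):
  k=np.where(m[v])[0]
  if len(k): print(v,k.min(),k.max(),P[v,k].mean(0).round(4))
"
```

```text
190 327 327 [0.5424 0.0063 0.0951]
191 326 332 [0.5356 0.0054 0.0928]
192 325 333 [0.5343 0.0079 0.0912]
193 325 333 [0.5337 0.009  0.0877]
194 325 333 [0.5316 0.013  0.0879]
195 324 333 [0.5313 0.0169 0.0871]
196 324 333 [0.5311 0.0174 0.0828]
197 325 333 [0.526  0.0235 0.0869]
198 325 333 [0.5234 0.0284 0.0886]
199 325 333 [0.523  0.0292 0.0846]
200 326 333 [0.5198 0.0319 0.0842]
201 326 333 [0.5195 0.0324 0.08  ]
202 327 333 [0.5179 0.0322 0.0756]
203 327 333 [0.5203 0.0276 0.0643]
204 328 333 [0.5181 0.0284 0.0613]
```

View pics/s4.png

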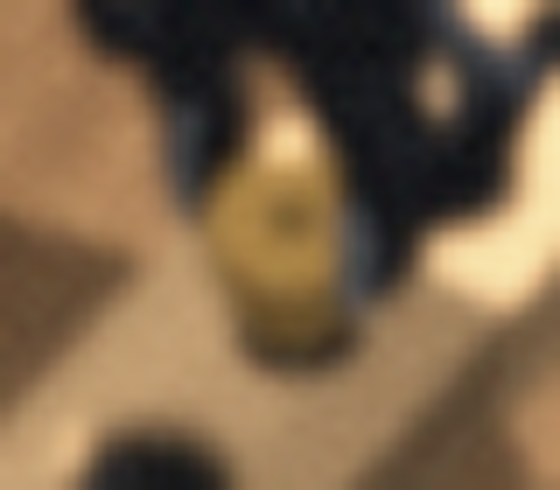

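```bash
python3 -c "
from m import *
print(at('scene',288/14-.5+310,215/14-.5+180,.088), at('scene',298.8,305.9,.032))
goto(.5251,.011,.137)
"
```

```text
[0.52678985 0.01465445 0.088     ] [0.43328237 0.38270309 0.032     ]
t 5.93 pos [0.5259 0.0149 0.1501] F [ 0.3 -0.4 -1.4] op 39.0
shift [-0.131 -0.01   0.436] turn [-0.001 -0.001  0.036]
```

Request:
move_arm(commands=[30,-0.128,-0.02,0,0,0,0.03,30,-0.128,-0.02,0.2,0,0,0.03,30,-0.128,-0.02,0.36,0,0,0.03,30,-0.128,-0.02,0.36,0,0,0.03])

```text
t: 6.27
ee_pos: [0.5242, 0.0104, 0.1383]
ee_rot: [0.755, 0.656, -0.001, -0.001]
contact_force: [0.3, -0.4, -2.7]
opening: 0.0388
```

Request:
move_arm(commands=[30,0,0,0.07,0,0,0,30,0,0,0.14,0,0,0,30,0,0,0.2,0,0,0,30,0,0,0.2,0,0,0])

```text
t: 6.6
ee_pos: [0.526, 0.0101, 0.1333]
ee_rot: [0.755, 0.656, 0.001, 0.001]
contact_force: [2.9, -0.9, -1.9]
opening: 0.0388
```

Request:
move_arm(commands=[30,0,0,0.05,0,0,0,30,0,0,0.1,0,0,0,30,0,0,0.1,0,0,0,30,0,0,0.1,0,0,0])

```text
t: 6.93
ee_pos: [0.526, 0.0102, 0.1304]
ee_rot: [0.755, 0.656, 0.001, 0.001]
contact_force: [4.5, -2.0, -1.0]
opening: 0.0384
```

Request:
move_arm(commands=[30,0,0.03,0.05,0,0,0,30,0,0.03,0.1,0,0,0,30,0,0.03,0.17,0,0,0,30,0,0.03,0.17,0,0,0])

```text
t: 7.27
ee_pos: [0.5263, 0.0101, 0.126]
ee_rot: [0.755, 0.656, 0.0, 0.001]
contact_force: [2.6, -2.8, 5.7]
opening: 0.0387
```

Request:
move_arm(commands=[30,0,0,0.05,0,0,0,30,0,0,0.1,0,0,0,30,0,0,0.15,0,0,0,30,0,0,0.15,0,0,0])

```text
t: 7.6
ee_pos: [0.5263, 0.01, 0.1218]
ee_rot: [0.755, 0.656, 0.001, 0.001]
contact_force: [1.2, -2.1, 7.7]
opening: 0.0388
```

Request:
move_arm(commands=[30,0,0,0.05,0,0,0,30,0,0,0.1,0,0,0,30,0,0,0.12,0,0,0,30,0,0,0.12,0,0,0])

```text
t: 7.93
ee_pos: [0.5263, 0.01, 0.1194]
ee_rot: [0.755, 0.656, 0.001, 0.001]
contact_force: [-0.2, -1.6, 17.2]
opening: 0.0385
```

Request:
move_arm(commands=[30,0,0,0.04,0,0,0,30,0,0,0.08,0,0,0,30,0,0,0.08,0,0,0])

```text
t: 8.18
ee_pos: [0.5263, 0.01, 0.1192]
ee_rot: [0.755, 0.656, 0.001, 0.001]
contact_force: [-5.7, -2.8, 34.3]
opening: 0.0386
```

Request:
move_arm(commands=[65,0,0,-0.1,0,0,0,65,0,0,-0.1,0,0,0,65,0,0,-1,0,0,0,65,0,0,-2,0,0,0,65,0,0,-3,0,0,0])

```text
t: 8.6
ee_pos: [0.524, 0.0105, 0.204]
ee_rot: [0.755, 0.656, -0.002, -0.002]
contact_force: [0.4, 0.4, -1.1]
opening: 0.0654
```

```bash
python3 -c "
from m import *
p,d=snap('scene');print(bush('scene',p)); p,d=snap('top','t5.png'); P=cloud('top',d)
m=(P[...,2]>.025)&(P[...,2]<.04)&(P[...,1]>.15)
for i,s,c,k in comps(m,80,400): print(c,P[k][:,:2].mean(0),cv2.minAreaRect(P[k][:,:2].astype(np.float32))[:2])
m=(P[...,2]>.05)&(P[...,2]<.07)
for i,s,c,k in comps(m,40,400): print(c,P[k].mean(0),np.median(P[k][:,2]))
goto(.553,.265,.13)
"
```

```text
[(267.0, 284.7, 15.0, 16.6, 194.0, array([0.5508, 0.3663])), (283.8, 258.9, 13.9, 16.3, 176.5, array([0.5541, 0.2656]))]
[44.89333333  0.37333333] [1.13853062 0.81468382] ((1.1391199827194214, 0.806071400642395), (0.2822888493537903, 0.007419281639158726))
[191.45        43.31428571] [1.00423389 0.38764437] ((1.0036556720733643, 0.38887348771095276), (0.18228034675121307, 0.010919534601271152))
[35.33584906 82.94339623] [0.88786218 0.81657407] ((0.8850815296173096, 0.8191734552383423), (0.08835877478122711, 0.1818358600139618))
[217.35687732  65.20446097] [0.93740081 0.31181776] ((0.9380871653556824, 0.31242942810058594), (0.05752170458436012, 0.0417245477437973))
[193.29963899 202.54512635] [0.55016209 0.36354757] ((0.5497479438781738, 0.363328754901886), (0.05086788907647133, 0.04964536800980568))
[230.62408759 201.05109489] [0.55369381 0.26409779] ((0.5540298223495483, 0.2645586133003235), (0.04913276061415672, 0.05150333046913147))
[ 18.16393443 248.8442623 ] [0.429509   0.82003751] ((0.42818379402160645, 0.8255548477172852), (0.07311370968818665, 0.042667560279369354))
t 8.7 pos [0.5271 0.0104 0.2081] F [ 0.7  0.2 -0. ] op 64.8
shift [ 8.519 -0.351  2.614] turn [ 0.056 -0.014 -0.009]
```

Request:
move_arm(commands=[72,8.5,-0.35,1,0,0,0,72,8.5,-0.35,1,0,0,0,72,8.5,-0.35,1,0,0,0,72,8.5,-0.35,1,0,0,0,72,8.5,-0.35,1,0,0,0])

```text
t: 9.12
ee_pos: [0.5448, 0.2176, 0.1783]
ee_rot: [0.755, 0.656, -0.002, -0.001]
contact_force: [1.0, -0.7, 0.2]
opening: 0.0722
```

```bash
python3 -c "
from m import *
goto(.553,.264,.13)
"
```

```text
t 9.12 pos [0.5448 0.2176 0.1783] F [ 1.  -0.7  0.2] op 72.2
shift [1.572 0.06  1.605] turn [-0.042  0.018 -0.012]
```

Request:
move_arm(commands=[72,1.57,0.06,1.6,0,0,0,72,1.57,0.06,1.6,0,0,0,72,1.57,0.06,1.6,0,0,0,72,1.57,0.06,1.6,0,0,0])

```text
t: 9.45
ee_pos: [0.5529, 0.2626, 0.1295]
ee_rot: [0.754, 0.656, -0.003, -0.001]
contact_force: [0.3, -0.2, -0.2]
opening: 0.0717
```

```bash
python3 -c "
from m import *
goto(.5537,.264,.091)
"
```

```text
t 9.45 pos [0.5529 0.2626 0.1295] F [ 0.3 -0.2 -0.2] op 71.7
shift [0.054 0.029 1.283] turn [-0.056  0.035  0.01 ]
```

Request:
move_arm(commands=[72,0.02,0,0.6,0,0,0,72,0.02,0,1.28,0,0,0,72,0.02,0,1.28,0,0,0,72,0.02,0,1.28,0,0,0,72,0.02,0,1.28,0,0,0])

```text
t: 9.87
ee_pos: [0.5553, 0.2624, 0.0952]
ee_rot: [0.755, 0.655, 0.001, 0.0]
contact_force: [0.3, 0.2, 0.3]
opening: 0.0722
```

Request:
move_arm(commands=[40,0,0,0,0,0,0,40,0,0,0,0,0,0,40,0,0,0,0,0,0,40,0,0,0,0,0,0,40,0,0,0,0,0,0])

```text
t: 10.28
ee_pos: [0.5555, 0.263, 0.0963]
ee_rot: [0.755, 0.656, 0.001, 0.001]
contact_force: [-1.9, -1.9, 7.6]
opening: 0.0478
```

Request:
move_arm(commands=[40,0,0,-1,0,0,0,40,0,0,-2,0,0,0,40,0,0,-3,0,0,0,40,0,0,-3,0,0,0,40,0,0,-3,0,0,0])

```text
t: 10.7
ee_pos: [0.5556, 0.2633, 0.1865]
ee_rot: [0.755, 0.656, 0.003, 0.001]
contact_force: [-0.6, -0.2, -2.4]
opening: 0.0482
```

```bash
python3 -c "
from m import *
goto(.5182,-.0469,.16)
p,d=snap('scene')
a=cv2.resize(p[220:310,240:330,::-1],None,fx=6,fy=6,interpolation=cv2.INTER_CUBIC)
cv2.imwrite('pics/s6.png',a)
"
```

```text
t 10.7 pos [0.5556 0.2633 0.1865] F [-0.6 -0.2 -2.4] op 48.2
shift [-10.416   0.211   0.855] turn [ 0.042 -0.027 -0.009]
```

View pics/s6.png

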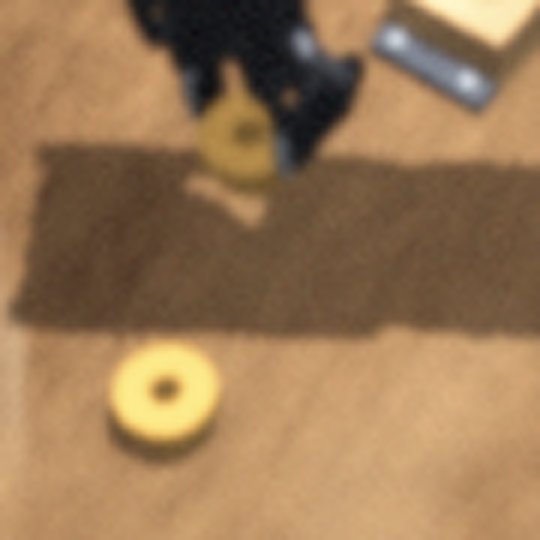

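The large bushing is held level at about (279,243), and the other large one is still at (267,285). Next I'll carry it to the second large bore.

Request:
move_arm(commands=[40,-5.2,0.1,0.1,0,0,0,40,-5.2,0.1,0.1,0,0,0,40,-5.2,0.1,0.1,0,0,0,40,-5.2,0.1,0.1,0,0,0,40,-5.2,0.1,0.1,0,0,0])

```text
t: 11.17
ee_pos: [0.5334, 0.1032, 0.1789]
ee_rot: [0.756, 0.654, -0.003, -0.001]
contact_force: [-0.4, 1.0, -1.4]
opening: 0.0478
```

Request:
move_arm(commands=[40,-5.2,0.1,0.4,0,0,0,40,-5.2,0.1,0.4,0,0,0,40,-5.2,0.1,0.4,0,0,0,40,-5.2,0.1,0.4,0,0,0,40,-5.2,0.1,0.4,0,0,0])

```text
t: 11.58
ee_pos: [0.5154, -0.0507, 0.1671]
ee_rot: [0.756, 0.654, -0.002, -0.001]
contact_force: [0.5, 0.5, -1.0]
opening: 0.048
```

Request:
move_arm(commands=[40,0,0,0.3,0,0,0,40,0,0,0.3,0,0,0,40,0,0,0.3,0,0,0,40,0,0,0.3,0,0,0])

```text
t: 11.92
ee_pos: [0.5171, -0.0454, 0.1593]
ee_rot: [0.754, 0.656, -0.0, -0.001]
contact_force: [0.1, -0.3, -1.8]
opening: 0.0477
```

```bash
python3 -c "
from m import *
goto(.5182,-.0469,.1433)
p,d=snap('scene')
a=cv2.resize(p[165:215,315:365,::-1],None,fx=10,fy=10,interpolation=cv2.INTER_CUBIC)
cv2.imwrite('pics/s7.png',a)
goto(.5182,-.0469,.1433)
"
```

```text
t 11.92 pos [ 0.5171 -0.0454  0.1593] F [ 0.1 -0.3 -1.8] op 47.7
shift [-0.045  0.044  0.535] turn [-0.01  -0.003  0.01 ]
t 11.97 pos [ 0.5172 -0.0455  0.1596] F [ 0.   0.6 -0.7] op 47.9
shift [-0.043  0.039  0.545] turn [-0.004 -0.002  0.011]
```

View pics/s7.png

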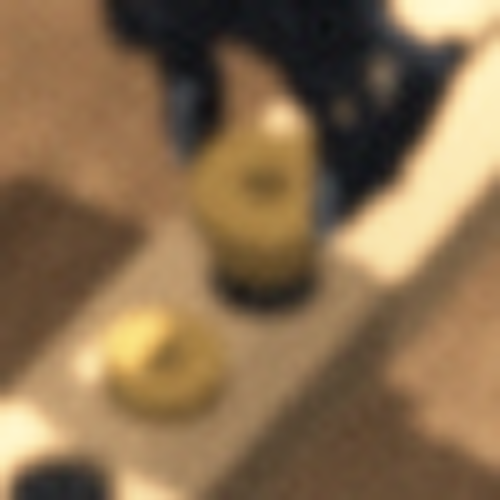

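```bash
python3 -c "
from m import *
print(at('scene',341.0,182.5,.095), at('scene',165/10-.5+315,358/10-.5+165,.059))
"
```

```text
[ 0.51718576 -0.04369152  0.095     ] [0.52491839 0.01204898 0.059     ]
```

Request:
move_arm(commands=[40,-0.05,0.017,0.2,0,0,0,40,-0.05,0.017,0.4,0,0,0,40,-0.05,0.017,0.6,0,0,0,40,-0.05,0.017,0.7,0,0,0,40,-0.05,0.017,0.7,0,0,0])

```text
t: 12.38
ee_pos: [0.5181, -0.0485, 0.1384]
ee_rot: [0.755, 0.656, 0.0, 0.001]
contact_force: [2.0, -0.9, -2.5]
opening: 0.048
```

Request:
move_arm(commands=[40,0,0,0.06,0,0,0,40,0,0,0.12,0,0,0,40,0,0,0.16,0,0,0,40,0,0,0.16,0,0,0])

```text
t: 12.72
ee_pos: [0.5182, -0.0485, 0.1342]
ee_rot: [0.755, 0.656, 0.001, 0.001]
contact_force: [3.8, -3.0, -1.3]
opening: 0.0476
```

In the bore. Pressing it home (expected TCP z ≈ 0.1233).

Request:
move_arm(commands=[40,0,0.02,0.07,0,0,0,40,0,0.02,0.14,0,0,0,40,0,0.02,0.2,0,0,0,40,0,0.02,0.25,0,0,0,40,0,0.02,0.25,0,0,0])

```text
t: 13.13
ee_pos: [0.5183, -0.0487, 0.1276]
ee_rot: [0.755, 0.656, 0.0, 0.001]
contact_force: [-0.5, -2.8, 7.9]
opening: 0.0477
```

Request:
move_arm(commands=[40,0,0,0.06,0,0,0,40,0,0,0.12,0,0,0,40,0,0,0.15,0,0,0,40,0,0,0.15,0,0,0])

```text
t: 13.47
ee_pos: [0.5183, -0.0487, 0.1234]
ee_rot: [0.755, 0.656, 0.0, 0.001]
contact_force: [0.2, -4.0, 8.4]
opening: 0.0478
```

Request:
move_arm(commands=[40,0,0,0.04,0,0,0,40,0,0,0.08,0,0,0,40,0,0,0.08,0,0,0])

```text
t: 13.72
ee_pos: [0.5184, -0.0487, 0.1232]
ee_rot: [0.755, 0.656, 0.001, 0.001]
contact_force: [-4.4, -2.4, 27.0]
opening: 0.0481
```

Home at 0.1232 with 27 N. Next is the last large bushing.

Request:
move_arm(commands=[72,0,0,-0.1,0,0,0,72,0,0,-0.1,0,0,0,72,0,0,-1,0,0,0,72,0,0,-2,0,0,0,72,0,0,-2.4,0,0,0])

```text
t: 14.13
ee_pos: [0.5182, -0.0481, 0.1938]
ee_rot: [0.755, 0.656, 0.001, 0.0]
contact_force: [0.3, -0.1, 0.6]
opening: 0.0724
```

Request:
move_arm(commands=[72,6.9,0,0,0,0,0,72,6.9,0,0,0,0,0,72,6.9,0,0,0,0,0,72,6.9,0,0,0,0,0,72,6.9,0,0,0,0,0])

```text
t: 14.55
ee_pos: [0.5457, 0.1586, 0.1907]
ee_rot: [0.755, 0.656, -0.001, -0.001]
contact_force: [0.9, 0.2, -1.1]
opening: 0.0722
```

```bash
python3 -c "
from m import *
p,d=snap('scene');print(bush('scene',p)); p,d=snap('top'); P=cloud('top',d)
m=(P[...,2]>.025)&(P[...,2]<.04)&(P[...,1]>.15)&(P[...,0]<.65)
for i,s,c,k in comps(m,80,400): print(c,P[k][:,:2].mean(0),cv2.minAreaRect(P[k][:,:2].astype(np.float32))[:2])
goto(.5503,.364,.13)
"
```

```text
[(267.1, 284.7, 14.8, 16.6, 190.5, array([0.5508, 0.366 ])), (340.8, 190.9, 8.8, 11.7, 65.5, array([ 0.5257, -0.0601]))]
[191.00485437 202.55339806] [0.55015199 0.36961646] ((0.5503267049789429, 0.3710762858390808), (0.0517231710255146, 0.03683459758758545))
[ 18.19618529 248.77384196] [0.42969411 0.81991485] ((0.42820730805397034, 0.8243758082389832), (0.07401270419359207, 0.04432402178645134))
t 14.65 pos [0.5466 0.1618 0.1906] F [-0.1 -0.6  1.3] op 72.3
shift [ 6.693 -0.78   2.035] turn [-0.019 -0.016  0.045]
```

Request:
move_arm(commands=[72,6.69,-0.78,1.5,0,0,0.04,72,6.69,-0.78,1.5,0,0,0.04,72,6.69,-0.78,1.5,0,0,0.04,72,6.69,-0.78,1.5,0,0,0.04,72,6.69,-0.78,1.5,0,0,0.04])

```text
t: 15.07
ee_pos: [0.5508, 0.3594, 0.1451]
ee_rot: [0.757, 0.654, -0.002, -0.0]
contact_force: [0.5, -0.4, -0.4]
opening: 0.0718
```

```bash
python3 -c "
from m import *
[snap('top') for _ in range(4)]
goto(.5503,.364,.093)
"
```

```text
t 15.27 pos [0.5508 0.3583 0.1451] F [-0.3 -0.4 -0.3] op 72.0
shift [ 0.19  -0.037  1.735] turn [-0.03   0.028 -0.032]
```

Request:
move_arm(commands=[72,0.19,-0.04,0.3,0,0,-0.03,72,0.19,-0.04,1,0,0,-0.03,72,0.19,-0.04,1.74,0,0,-0.03,72,0.19,-0.04,1.74,0,0,-0.03,72,0.19,-0.04,1.74,0,0,-0.03])

```text
t: 15.68
ee_pos: [0.551, 0.3626, 0.0934]
ee_rot: [0.756, 0.655, -0.002, -0.0]
contact_force: [0.1, 0.6, 0.6]
opening: 0.0722
```

Request:
move_arm(commands=[40,0,0,0,0,0,0,40,0,0,0,0,0,0,40,0,0,0,0,0,0,40,0,0,0,0,0,0,40,0,0,0,0,0,0])

```text
t: 16.1
ee_pos: [0.5523, 0.3645, 0.097]
ee_rot: [0.755, 0.655, 0.002, 0.0]
contact_force: [-0.3, -2.1, 5.9]
opening: 0.048
```

Request:
move_arm(commands=[40,0,0,-1,0,0,0,40,0,0,-2,0,0,0,40,0,0,-3,0,0,0,40,0,0,-3,0,0,0,40,0,0,-3,0,0,0])

```text
t: 16.52
ee_pos: [0.5523, 0.3648, 0.1874]
ee_rot: [0.755, 0.655, 0.003, 0.0]
contact_force: [-0.0, -0.6, -2.9]
opening: 0.0475
```

```bash
python3 -c "
from m import *
goto(.5350,.0665,.16)
"
```

```text
t 16.52 pos [0.5523 0.3648 0.1874] F [-0.  -0.6 -2.9] op 47.5
shift [-9.93   0.829  0.878] turn [ 0.041 -0.036 -0.019]
```

Request:
move_arm(commands=[40,-5,0.42,0.3,0,0,0,40,-5,0.42,0.3,0,0,0,40,-5,0.42,0.3,0,0,0,40,-5,0.42,0.3,0,0,0,40,-5,0.42,0.3,0,0,0])

```text
t: 16.93
ee_pos: [0.5407, 0.2089, 0.1735]
ee_rot: [0.757, 0.654, -0.004, -0.0]
contact_force: [-0.3, 1.1, -2.5]
opening: 0.0475
```

Request:
move_arm(commands=[40,-4.9,0.4,0.6,0,0,0,40,-4.9,0.4,0.6,0,0,0,40,-4.9,0.4,0.6,0,0,0,40,-4.9,0.4,0.6,0,0,0,40,-4.9,0.4,0.6,0,0,0])

```text
t: 17.35
ee_pos: [0.5323, 0.0632, 0.1557]
ee_rot: [0.757, 0.654, -0.002, -0.001]
contact_force: [0.2, 0.5, -2.1]
opening: 0.0475
```

```bash
python3 -c "
from m import *
[snap('top') for _ in range(6)]
p,d=snap('scene')
a=cv2.resize(p[180:230,300:350,::-1],None,fx=10,fy=10,interpolation=cv2.INTER_CUBIC)
cv2.imwrite('pics/s8.png',a)
goto(.5345,.067,.144)
"
```

```text
t 17.7 pos [0.5341 0.0682 0.1574] F [ 0.1 -0.  -1.4] op 47.7
shift [-0.037  0.018  0.447] turn [ 0.001 -0.003 -0.001]
```

View pics/s8.png

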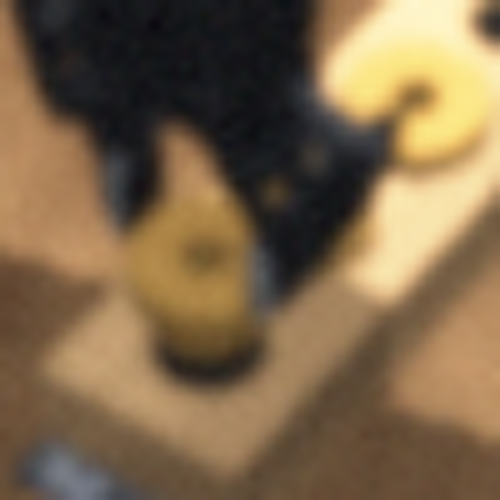

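The bushing hangs level over its bore, its hole at pixel (319.8,204.7). The large one beside it at (341,191) sits flat.

```bash
python3 -c "
from m import *
print(at('scene',319.8,204.7,.0924))"
```

```text
[0.53460025 0.06929986 0.0924    ]
```

Request:
move_arm(commands=[40,-0.03,0.005,0.2,0,0,0,40,-0.03,0.005,0.4,0,0,0,40,-0.03,0.005,0.5,0,0,0,40,-0.03,0.005,0.6,0,0,0,40,-0.03,0.005,0.6,0,0,0])

```text
t: 18.12
ee_pos: [0.5341, 0.0661, 0.1388]
ee_rot: [0.755, 0.655, 0.0, -0.0]
contact_force: [0.0, -0.0, -2.3]
opening: 0.0474
```

Request:
move_arm(commands=[40,0,0,0.06,0,0,0,40,0,0,0.12,0,0,0,40,0,0,0.18,0,0,0,40,0,0,0.18,0,0,0])

```text
t: 18.45
ee_pos: [0.5341, 0.066, 0.134]
ee_rot: [0.755, 0.655, 0.0, 0.0]
contact_force: [0.4, -1.0, -1.7]
opening: 0.0475
```

Request:
move_arm(commands=[40,0,0,0.07,0,0,0,40,0,0,0.14,0,0,0,40,0,0,0.2,0,0,0,40,0,0,0.25,0,0,0,40,0,0,0.25,0,0,0])

```text
t: 18.87
ee_pos: [0.5342, 0.066, 0.1275]
ee_rot: [0.755, 0.655, 0.0, 0.0]
contact_force: [-0.7, -0.5, 5.3]
opening: 0.0476
```

Request:
move_arm(commands=[40,0,0,0.06,0,0,0,40,0,0,0.12,0,0,0,40,0,0,0.15,0,0,0,40,0,0,0.15,0,0,0])

```text
t: 19.2
ee_pos: [0.5342, 0.066, 0.124]
ee_rot: [0.755, 0.655, 0.001, 0.0]
contact_force: [-3.0, -0.2, 11.6]
opening: 0.0477
```

Request:
move_arm(commands=[40,0,0,0.04,0,0,0,40,0,0,0.08,0,0,0,40,0,0,0.08,0,0,0])

```text
t: 19.45
ee_pos: [0.5342, 0.066, 0.1238]
ee_rot: [0.755, 0.655, 0.001, 0.001]
contact_force: [-7.0, -1.8, 28.2]
opening: 0.0476
```

Request:
move_arm(commands=[65,0,0,-0.1,0,0,0,65,0,0,-0.1,0,0,0,65,0,0,-1,0,0,0,65,0,0,-2,0,0,0,65,0,0,-2.6,0,0,0])

```text
t: 19.87
ee_pos: [0.5346, 0.066, 0.1995]
ee_rot: [0.755, 0.655, 0.001, 0.001]
contact_force: [1.0, 0.0, -1.0]
opening: 0.065
```

Request:
move_arm(commands=[55,-6.9,0.4,0,0,0,0,55,-6.9,0.4,0,0,0,0,55,-6.9,0.4,0,0,0,0,55,-6.9,0.4,0,0,0,0,55,-6.9,0.4,0,0,0,0])

```text
t: 20.28
ee_pos: [0.516, -0.1424, 0.1973]
ee_rot: [0.755, 0.655, -0.0, -0.0]
contact_force: [-0.0, 0.5, 0.4]
opening: 0.0547
```

```bash
python3 -c "
from m import *
goto(.506,-.331,.18)
"
```

```text
t 20.28 pos [ 0.516  -0.1424  0.1973] F [-0.   0.5  0.4] op 54.7
shift [-6.272  0.553  0.576] turn [-0.005 -0.001 -0.014]
```

Request:
move_arm(commands=[55,-6.27,0.55,0.5,0,0,0,55,-6.27,0.55,0.5,0,0,0,55,-6.27,0.55,0.5,0,0,0,55,-6.27,0.55,0.5,0,0,0,55,-6.27,0.55,0.5,0,0,0])

```text
t: 20.7
ee_pos: [0.5057, -0.3333, 0.1817]
ee_rot: [0.756, 0.654, -0.0, 0.0]
contact_force: [0.4, -0.2, 0.5]
opening: 0.0546
```

```bash
python3 -c "
from m import *
[snap('scene') for _ in range(6)]
goto(.506,-.331,.14)
p,d=snap('top'); P=cloud('top',d)
m=(P[...,2]>.035)&(P[...,2]<.1)&(P[...,0]>.4)&(P[...,0]<.6)&(P[...,1]<.1)&(P[...,1]>-.2)
for nm,b in dict(L1=(.5332,.0684),S1=(.5251,.0110),L2=(.5170,-.0460),S2=(.5091,-.1033)).items():
    r=np.hypot(P[...,0]-b[0],P[...,1]-b[1]); k=(r<.019)&(r>.010); print(nm,np.median(P[k][:,2]),np.percentile(P[k][:,2],[10,90]),k.sum())
a=cv2.resize(p[180:250,280:480,::-1],None,fx=4,fy=4,interpolation=cv2.INTER_CUBIC);cv2.imwrite('pics/t9.png',a)
p,d=snap('scene')
a=cv2.resize(p[100:240,280:420,::-1],None,fx=4,fy=4,interpolation=cv2.INTER_CUBIC);cv2.imwrite('pics/s9.png',a)
"
```

```text
t 21.0 pos [ 0.5064 -0.328   0.1823] F [ 0.  -0.3  0.7] op 55.0
shift [-0.101  0.003  1.409] turn [-0.01  -0.01  -0.011]
L1 0.05888928767279278 [0.05692263 0.06154959] 120
S1 0.05883412686185974 [0.05658232 0.06158487] 123
L2 0.05907430443105821 [0.05646094 0.06178632] 129
S2 0.038948598310928007 [0.03204291 0.04651234] 118
```

View pics/s9.png

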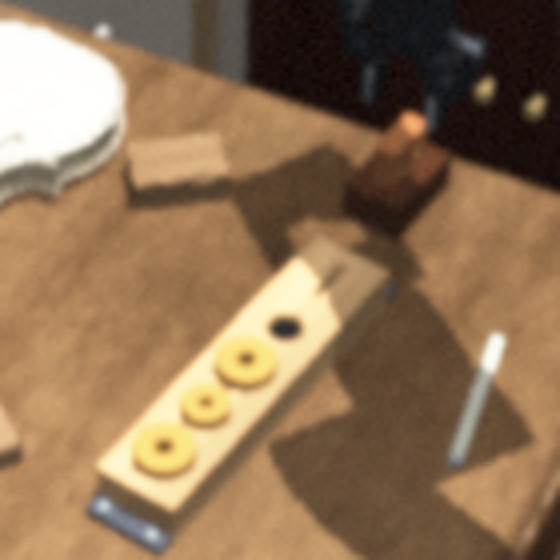

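All three heads read 59 mm by depth, which is flush (45 + 14), and the picture agrees. I'll take the gauge.

Request:
move_arm(commands=[55,-0.11,0,0.5,0,0,0,55,-0.11,0,1,0,0,0,55,-0.11,0,1.5,0,0,0,55,-0.11,0,1.97,0,0,0,55,-0.11,0,1.97,0,0,0])

```text
t: 21.52
ee_pos: [0.505, -0.3304, 0.1211]
ee_rot: [0.755, 0.656, -0.001, -0.003]
contact_force: [-0.6, 0.1, -0.4]
opening: 0.055
```

Request:
move_arm(commands=[10,0,0,0,0,0,0,10,0,0,0,0,0,0,10,0,0,0,0,0,0,10,0,0,0,0,0,0,10,0,0,0,0,0,0], grip_force=60)

```text
t: 21.93
ee_pos: [0.5068, -0.3326, 0.1249]
ee_rot: [0.755, 0.655, 0.001, 0.001]
contact_force: [0.3, 1.5, 4.9]
opening: 0.0232
```

Request:
move_arm(commands=[10,0,0,0,0,0,0,10,0,0,0,0,0,0,10,0,0,0,0,0,0])

```text
t: 22.18
ee_pos: [0.5068, -0.3326, 0.1249]
ee_rot: [0.755, 0.655, 0.001, 0.001]
contact_force: [0.8, 1.4, 5.1]
opening: 0.0234
```

Request:
move_arm(commands=[10,0,0,-0.5,0,0,0,10,0,0,-1,0,0,0,10,0,0,-1.7,0,0,0,10,0,0,-2.4,0,0,0,10,0,0,-2.6,0,0,0])

```text
t: 22.6
ee_pos: [0.5068, -0.3332, 0.2044]
ee_rot: [0.755, 0.655, 0.001, 0.002]
contact_force: [0.1, -0.3, -1.8]
opening: 0.0228
```

```bash
python3 -c "
from m import *
goto(.5007,-.1721,.18)
p,d=snap('scene')
a=cv2.resize(p[100:170,340:420,::-1],None,fx=7,fy=7,interpolation=cv2.INTER_CUBIC);cv2.imwrite('pics/s10.png',a)
"
```

```text
t 22.6 pos [ 0.5068 -0.3332  0.2044] F [ 0.1 -0.3 -1.8] op 22.8
shift [ 5.29  -0.962  0.798] turn [ 0.04   0.022 -0.019]
```

View pics/s10.png

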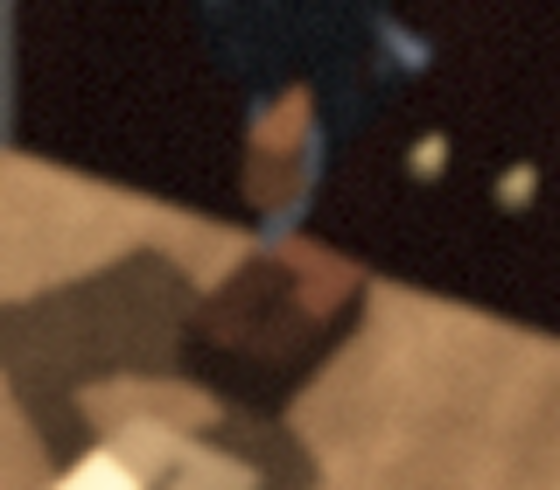

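The gauge is held upright, its blade clear above the stand slot at about (378,137). Moving it over the block's slot.

Request:
move_arm(commands=[10,5.29,-0.96,0.1,0,0,0,10,5.29,-0.96,0.1,0,0,0,10,5.29,-0.96,0.1,0,0,0,10,5.29,-0.96,0.3,0,0,0,10,5.29,-0.96,0.5,0,0,0])

```text
t: 23.07
ee_pos: [0.4977, -0.1657, 0.185]
ee_rot: [0.754, 0.657, -0.0, -0.003]
contact_force: [-0.8, 0.3, -1.4]
opening: 0.0234
```

```bash
python3 -c "
from m import *
[snap('top') for _ in range(6)]
p,d=snap('scene')
a=cv2.resize(p[120:190,330:400,::-1],None,fx=7,fy=7,interpolation=cv2.INTER_CUBIC);cv2.imwrite('pics/s11.png',a)
goto(.5007,-.1721,.168)
"
```

```text
t 23.42 pos [ 0.5001 -0.1726  0.1865] F [ 0.4  0.2 -0.8] op 23.0
shift [0.018 0.018 0.617] turn [ 0.004  0.002 -0.034]
```

View pics/s11.png

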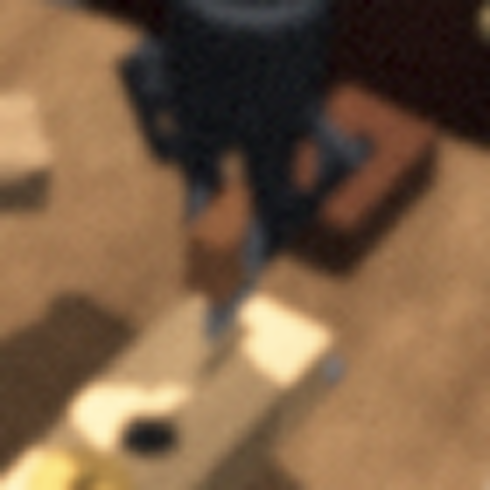

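The blade points at the slot. I'll lower it in steps.

Request:
move_arm(commands=[10,0.018,0.018,0.3,0,0,0,10,0.018,0.018,0.6,0,0,0,10,0.018,0.018,0.75,0,0,0,10,0.018,0.018,0.85,0,0,0,10,0.018,0.018,0.85,0,0,0])

```text
t: 23.83
ee_pos: [0.5001, -0.1712, 0.1635]
ee_rot: [0.755, 0.655, -0.0, -0.0]
contact_force: [-6.0, 1.4, 22.4]
opening: 0.0235
```

Request:
move_arm(commands=[10,0,0,0.05,0,0,0,10,0,0,0.1,0,0,0,10,0,0,0.15,0,0,0,10,0,0,0.15,0,0,0])

```text
t: 24.17
ee_pos: [0.5001, -0.1712, 0.1631]
ee_rot: [0.755, 0.655, 0.0, 0.001]
contact_force: [-13.7, 3.1, 49.2]
opening: 0.0233
```

Contact came on the rim at mouth height, so I'll back off and refine the slot position from the first images.

Request:
move_arm(commands=[10,0,0,-0.3,0,0,0,10,0,0,-0.6,0,0,0,10,0,0,-0.6,0,0,0])

```text
t: 24.42
ee_pos: [0.5011, -0.1712, 0.1757]
ee_rot: [0.755, 0.655, 0.001, 0.001]
contact_force: [0.1, 0.5, -1.3]
opening: 0.0232
```

```bash
python3 -c "
from m import *
from scipy.spatial.transform import Rotation as R
for n,box,z in (('top',(382,410,212,228),.045),('scene',(352,374,162,180),.045)):
    g=cv2.imread('pics/%s0.png'%n,0).astype(float)
    u0,u1,v0,v1=box; w=g[v0:v1,u0:u1]; b=np.median(w)
    D=np.clip(b-25-w,0,None)
    nn,l,s,c=cv2.connectedComponentsWithStats((D>0).astype(np.uint8))
    print(n,b,[(s[i][4],(c[i]+[u0,v0]).round(1)) for i in range(1,nn) if s[i][4]>4])
    i=1+np.argmax(s[1:,4]); D=D*(l==i)
    vv,uu=np.mgrid[v0:v1,u0:u1]; u=(D*uu).sum()/D.sum(); v=(D*vv).sum()/D.sum(); print(u,v,at(n,u,v,z))
s=sensors.state(); print(R.from_quat(s['ee_rot']).as_matrix().round(4),s['ee_pos'])
p,d=snap('top')
cv2.imwrite('pics/cmp.png',np.hstack([cv2.resize(p[195:240,370:430,::-1],None,fx=6,fy=6,interpolation=cv2.INTER_CUBIC),cv2.resize(cv2.imread('pics/top0.png')[195:240,370:430],None,fx=6,fy=6,interpolation=cv2.INTER_CUBIC)]))
"
```

```text
top 215.0 [(np.int32(64), array([396., 220.]))]
395.8785397475264 220.01364721937904 [ 0.49996202 -0.17124259  0.045     ]
scene 227.0 [(np.int32(10), array([353., 163.])), (np.int32(20), array([370.5, 163. ])), (np.int32(25), array([362.1, 169.4])), (np.int32(38), array([370.7, 176.4]))]
371.1899587860622 176.86549269389283 [ 0.45736721 -0.15501233  0.045     ]
[[ 1.414e-01  9.900e-01  2.700e-03]
 [ 9.900e-01 -1.414e-01 -9.000e-04]
 [-5.000e-04  2.800e-03 -1.000e+00]] [ 0.50112171 -0.17121748  0.17569002]
```

View pics/cmp.png

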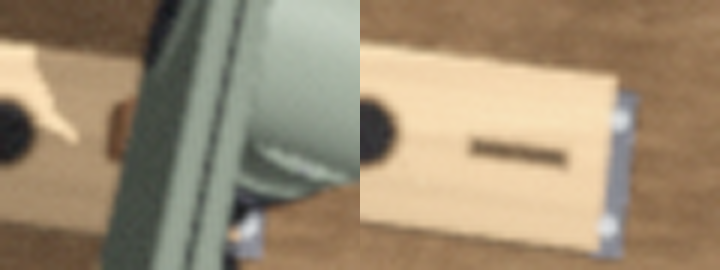

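Request:
move_arm(commands=[10,-0.05,0,0.1,0,0,0,10,-0.05,0,0.25,0,0,0,10,-0.05,0,0.3,0,0,0,10,-0.05,0,0.3,0,0,0])

```text
t: 24.8
ee_pos: [0.4998, -0.1722, 0.1643]
ee_rot: [0.755, 0.655, -0.001, -0.001]
contact_force: [0.6, 0.5, -1.3]
opening: 0.023
```

Request:
move_arm(commands=[10,0,0,0.05,0,0,0,10,0,0,0.1,0,0,0,10,0,0,0.12,0,0,0,10,0,0,0.12,0,0,0])

```text
t: 25.13
ee_pos: [0.5002, -0.1723, 0.1636]
ee_rot: [0.755, 0.655, 0.0, 0.0]
contact_force: [-3.6, 0.9, 12.6]
opening: 0.0237
```

Request:
move_arm(commands=[10,0,0,-0.15,0,0,0,10,0,0,-0.27,0,0,0,10,0,0,-0.27,0,0,0,10,0,0,-0.27,0,0,0,10,0,0,-0.27,0,0,0])

```text
t: 25.55
ee_pos: [0.5002, -0.1722, 0.1697]
ee_rot: [0.755, 0.655, -0.0, -0.0]
contact_force: [-0.0, 0.1, -1.7]
opening: 0.0233
```

```bash
python3 -c "
from m import *
goto(.5008,-.1727,.168)
ps=[snap('scene')[0].astype(float) for _ in range(4)]
p=np.mean(ps,0).astype(np.uint8)
f=lambda q:cv2.resize(q[148:184,345:385],None,fx=10,fy=10,interpolation=cv2.INTER_CUBIC)
cv2.imwrite('pics/c12.png',np.hstack([cv2.convertScaleAbs(f(p[...,::-1]),alpha=1.5),f(cv2.imread('pics/scene0.png'))]))
print(at('scene',362.1,169.4,.045))
# predicted blade bottom corners and slot corners
c=calibration('scene');K=c['K'];T=np.linalg.inv(c['T'])
def proj(x):
    q=T[:3,:3]@x+T[:3,3]; return (K@np.array([q[0]/-q[2],-q[1]/-q[2],1]))[:2].round(1)
ax=np.array([.9903,-.139,0]);ay=np.array([.139,.9903,0])
for nm,o,hx,hy in (('slot',np.array([.4998,-.171,.045]),.0034,.0209),('blade',np.array([.4993,-.1712,.049]),.0025,.02),('sh',np.array([.4993,-.1712,.083]),.012,.028)):
    print(nm,[((proj(o+a*hx*ax+b*hy*ay)-[345,148])*10+5).round() for a,b in((-1,1),(1,1),(1,-1),(-1,-1))])
"
```

```text
t 25.55 pos [ 0.5002 -0.1722  0.1697] F [-0.   0.1 -1.7] op 23.3
shift [-0.013  0.023  0.056] turn [-0.005 -0.002 -0.018]
[ 0.50019701 -0.1723572   0.045     ]
slot [array([150., 262.]), array([134., 254.]), array([200., 182.]), array([217., 191.])]
blade [array([151., 251.]), array([139., 245.]), array([203., 177.]), array([215., 183.])]
sh [array([165., 209.]), array([106., 179.]), array([197.,  83.]), array([256., 112.])]
```

View pics/c12.png

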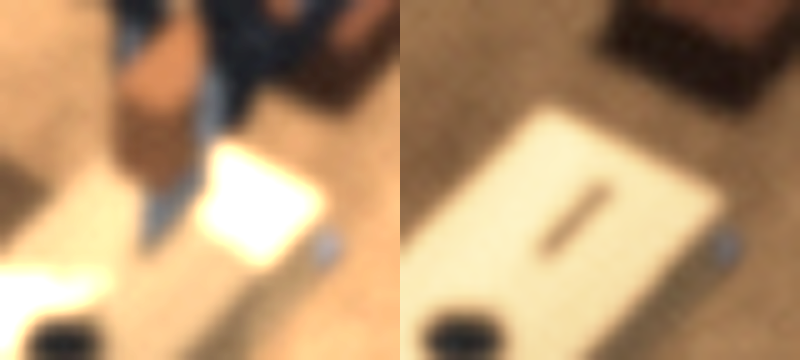

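```bash
python3 -c "
from m import *
D=[];I=[]
for _ in range(6):
    p,d=snap('scene'); D.append(np.where(d>0,d,np.nan)); I.append(p.astype(float))
d=np.nanmedian(D,0); p=np.mean(I,0); P=cloud('scene',d)
ax=np.array([.9903,-.139]);ay=np.array([.139,.9903])
for v in range(148,176):
    r=[]
    for u in range(354,368):
        q=P[v,u]; e=q[:2]-sensors.state()['ee_pos'][:2]
        if q[2]>.047: r.append('%d:%+.0f,%+.0f,%.0f'%(u,ax@e*1e3,ay@e*1e3,q[2]*1e3))
    print(v,' '.join(r))
"
```

```text
148 355:+27,+9,140 356:+21,+12,146 357:+16,+14,150 358:+12,+14,152 359:+11,+9,149 360:+12,+2,143 361:+12,-4,139 362:+11,-9,135 364:-13,+18,170 365:-16,+17,171 366:-22,+19,176 367:-23,+15,173
149 356:+23,+10,138 357:+17,+13,144 358:+14,+11,144 359:+13,+6,141 360:+13,+0,137 361:+12,-5,132 362:+11,-9,130 363:+9,-14,127 364:-14,+20,167 365:-16,+16,166 366:-20,+17,168 367:-24,+16,170
150 356:+20,+13,138 357:+16,+14,141 358:+12,+14,144 359:+11,+9,140 360:+12,+1,133 361:+9,-1,133 362:+11,-10,125 363:+6,-8,129 364:-5,+4,145 365:-18,+19,165 366:-22,+19,167 367:-23,+15,164
151 356:+24,+7,126 357:+19,+9,130 358:+14,+11,135 359:+11,+8,134 360:+10,+5,132 361:+10,-3,126 362:+7,-5,126 363:+3,-4,130 364:+1,-7,128 365:-15,+14,154 366:-19,+14,156 367:-24,+15,160
152 356:+25,+5,120 357:+17,+11,128 358:+12,+14,134 359:+11,+9,131 360:+10,+4,127 361:+6,+3,128 362:+4,+0,128 363:+2,-2,127 364:-1,-4,127 365:-16,+14,150 366:-18,+11,148 367:-22,+12,152
153 356:+24,+7,117 357:+16,+13,126 358:+12,+12,128 359:+11,+8,125 360:+7,+8,128 361:+5,+5,126 362:+3,+2,125 363:-2,+3,128 364:-5,+1,129 365:-15,+13,144 366:-19,
[... 2036 characters left out ...]
+29,87 357:+3,+29,90 358:-1,+29,92 359:-4,+29,94 360:-8,+28,95 361:-12,+28,98 362:-12,+22,92 363:-13,+17,89 364:-4,-5,65 365:-5,-9,62 366:-3,-20,52
166 358:-0,+28,86 359:-5,+29,89 360:-8,+29,91 361:-13,+29,94 362:-13,+23,90 363:-5,+4,69 364:-3,-6,59 365:-4,-12,54
167 359:-0,+21,75 360:-9,+29,87 361:-13,+29,89 362:-4,+8,66 363:-4,+1,60 364:-4,-5,55
168 359:+1,+20,69 360:-3,+19,70 361:-4,+14,66 362:-3,+6,59 363:-4,+1,55
169 359:+0,+20,64 360:-4,+20,66 361:-4,+13,61 362:-4,+8,56
170 359:-2,+23,62 360:-3,+18,59 361:-4,+13,56
171 359:-0,+20,55 360:-5,+21,58 361:-5,+15,53 367:-20,-1,48
172 359:-0,+20,49 360:-5,+20,52
173 365:-19,+10,47
174 
175 <string>:6: RuntimeWarning: All-NaN slice encountered
```

Scene depth shows the gauge upright with its centre about 1 to 1.5 mm to −x of the TCP. I'll shift +x and feel for the slot.

Request:
move_arm(commands=[10,0,0.05,0.08,0,0,0,10,0,0.05,0.15,0,0,0,10,0,0.05,0.22,0,0,0,10,0,0.05,0.25,0,0,0,10,0,0.05,0.25,0,0,0])

```text
t: 26.47
ee_pos: [0.5016, -0.1725, 0.1622]
ee_rot: [0.755, 0.655, -0.0, -0.0]
contact_force: [0.4, 0.2, -0.9]
opening: 0.0231
```

Request:
move_arm(commands=[10,0,0,0.03,0,0,0,10,0,0,0.06,0,0,0,10,0,0,0.06,0,0,0])

```text
t: 26.72
ee_pos: [0.5018, -0.1726, 0.1607]
ee_rot: [0.755, 0.655, 0.0, 0.0]
contact_force: [-0.6, -1.3, -1.9]
opening: 0.0231
```

It is entering freely. Continuing down (home ≈ 0.130).

Request:
move_arm(commands=[10,0,0,0.07,0,0,0,10,0,0,0.14,0,0,0,10,0,0,0.2,0,0,0,10,0,0,0.2,0,0,0])

```text
t: 27.05
ee_pos: [0.5016, -0.1725, 0.1543]
ee_rot: [0.755, 0.655, -0.0, -0.0]
contact_force: [0.3, -0.7, -2.8]
opening: 0.0233
```

Request:
move_arm(commands=[10,0,0,0.1,0,0,0,10,0,0,0.2,0,0,0,10,0,0,0.3,0,0,0,10,0,0,0.4,0,0,0,10,0,0,0.4,0,0,0])

```text
t: 27.47
ee_pos: [0.5015, -0.1725, 0.142]
ee_rot: [0.755, 0.655, -0.0, -0.0]
contact_force: [-0.7, -1.8, -2.2]
opening: 0.023
```

Request:
move_arm(commands=[10,0,0,0.1,0,0,0,10,0,0,0.2,0,0,0,10,0,0,0.3,0,0,0,10,0,0,0.4,0,0,0,10,0,0,0.4,0,0,0])

```text
t: 27.88
ee_pos: [0.5016, -0.1725, 0.1301]
ee_rot: [0.755, 0.655, -0.0, -0.0]
contact_force: [-0.9, -2.1, -2.5]
opening: 0.0231
```

Request:
move_arm(commands=[10,0,0,0.03,0,0,0,10,0,0,0.05,0,0,0,10,0,0,0.05,0,0,0])

```text
t: 28.13
ee_pos: [0.5016, -0.1725, 0.1299]
ee_rot: [0.755, 0.655, -0.0, -0.0]
contact_force: [-2.4, -2.0, 3.9]
opening: 0.023
```

Shoulder contact is at 0.1299, as predicted. Holding with a light push for well over a second.

Request:
move_arm(commands=[10,0,0,0.04,0,0,0,10,0,0,0.04,0,0,0,10,0,0,0.04,0,0,0,10,0,0,0.04,0,0,0,10,0,0,0.04,0,0,0])

```text
t: 28.55
ee_pos: [0.5016, -0.1725, 0.1299]
ee_rot: [0.755, 0.655, 0.0, 0.0]
contact_force: [-4.5, -0.7, 13.4]
opening: 0.023
```

Request:
move_arm(commands=[10,0,0,0,0,0,0,10,0,0,0,0,0,0,10,0,0,0,0,0,0,10,0,0,0,0,0,0,10,0,0,0,0,0,0])

```text
t: 28.97
ee_pos: [0.5016, -0.1725, 0.1299]
ee_rot: [0.755, 0.655, 0.0, 0.0]
contact_force: [-3.9, -0.1, 13.1]
opening: 0.0231
```

Request:
move_arm(commands=[10,0,0,0,0,0,0,10,0,0,0,0,0,0,10,0,0,0,0,0,0,10,0,0,0,0,0,0,10,0,0,0,0,0,0])

```text
t: 29.38
ee_pos: [0.5016, -0.1725, 0.1298]
ee_rot: [0.755, 0.655, 0.0, 0.0]
contact_force: [-4.4, -0.4, 13.7]
opening: 0.0234
```

Request:
move_arm(commands=[10,0,0,0,0,0,0,10,0,0,0,0,0,0,10,0,0,0,0,0,0,10,0,0,0,0,0,0,10,0,0,0,0,0,0])

```text
t: 29.8
ee_pos: [0.5016, -0.1726, 0.1299]
ee_rot: [0.755, 0.655, 0.0, 0.0]
contact_force: [-3.8, -0.3, 13.4]
opening: 0.0231
```

Request:
move_arm(commands=[10,0,0,-0.4,0,0,0,10,0,0,-0.8,0,0,0,10,0,0,-1.2,0,0,0,10,0,0,-1.8,0,0,0,10,0,0,-2.4,0,0,0])

```text
t: 30.22
ee_pos: [0.5014, -0.172, 0.2002]
ee_rot: [0.755, 0.655, -0.0, -0.001]
contact_force: [0.5, 0.6, -2.2]
opening: 0.0229
```

```bash
python3 -c "
from m import *
goto(.5072,-.3328,.195)
"
```

```text
t 30.22 pos [ 0.5014 -0.172   0.2002] F [ 0.5  0.6 -2.2] op 22.9
shift [-5.279  0.951  0.163] turn [-0.015 -0.013 -0.022]
```

Request:
move_arm(commands=[10,-5.28,0.94,0,0,0,0,10,-5.28,0.94,0,0,0,0,10,-5.28,0.94,0,0,0,0,10,-5.28,0.94,0,0,0,0,10,-5.28,0.94,0.2,0,0,0])

```text
t: 30.63
ee_pos: [0.5083, -0.3395, 0.1948]
ee_rot: [0.757, 0.654, 0.0, 0.003]
contact_force: [0.7, 0.5, -0.5]
opening: 0.0233
```

```bash
python3 -c "
from m import *
[snap('top') for _ in range(8)]
goto(.5068,-.3326,.162)
"
```

```text
t 31.03 pos [ 0.5076 -0.3321  0.1944] F [ 0.5  1.1 -0.9] op 23.8
shift [-0.019 -0.023  1.08 ] turn [ 0.002 -0.002 -0.005]
```

Request:
move_arm(commands=[10,-0.02,-0.023,0.4,0,0,0,10,-0.02,-0.023,0.8,0,0,0,10,-0.02,-0.023,1.08,0,0,0,10,-0.02,-0.023,1.08,0,0,0,10,-0.02,-0.023,1.08,0,0,0])

```text
t: 31.45
ee_pos: [0.5066, -0.3333, 0.1615]
ee_rot: [0.755, 0.656, -0.0, -0.0]
contact_force: [-0.2, -0.1, -1.6]
opening: 0.0231
```

Request:
move_arm(commands=[10,0,0,0.08,0,0,0,10,0,0,0.16,0,0,0,10,0,0,0.2,0,0,0,10,0,0,0.2,0,0,0])

```text
t: 31.78
ee_pos: [0.5067, -0.3335, 0.1557]
ee_rot: [0.755, 0.655, 0.0, 0.0]
contact_force: [1.4, 0.8, -0.7]
opening: 0.0231
```

In the stand slot. Lowering to the shoulder (TCP 0.1249).

Request:
move_arm(commands=[10,0,0,0.15,0,0,0,10,0,0,0.3,0,0,0,10,0,0,0.45,0,0,0,10,0,0,0.6,0,0,0,10,0,0,0.6,0,0,0])

```text
t: 32.2
ee_pos: [0.5068, -0.3335, 0.1365]
ee_rot: [0.755, 0.655, 0.0, -0.0]
contact_force: [3.0, 1.4, -4.9]
opening: 0.023
```

Request:
move_arm(commands=[10,0,0,0.15,0,0,0,10,0,0,0.3,0,0,0,10,0,0,0.4,0,0,0,10,0,0,0.45,0,0,0,10,0,0,0.45,0,0,0])

```text
t: 32.62
ee_pos: [0.5068, -0.3335, 0.1249]
ee_rot: [0.755, 0.655, 0.0, 0.0]
contact_force: [2.1, 5.9, 6.7]
opening: 0.0231
```

Fully down. Releasing and withdrawing.

Request:
move_arm(commands=[50,0,0,-0.05,0,0,0,50,0,0,-0.05,0,0,0,50,0,0,-0.05,0,0,0,50,0,0,-0.05,0,0,0,50,0,0,-0.05,0,0,0])

```text
t: 33.03
ee_pos: [0.5063, -0.3341, 0.1254]
ee_rot: [0.755, 0.655, -0.0, -0.0]
contact_force: [0.2, 0.1, 0.2]
opening: 0.05
```

Request:
move_arm(commands=[50,0,0,-0.5,0,0,0,50,0,0,-1,0,0,0,50,0,0,-2,0,0,0,50,0,0,-3,0,0,0,50,0,0,-4,0,0,0])

```text
t: 33.45
ee_pos: [0.5062, -0.3338, 0.2465]
ee_rot: [0.755, 0.655, -0.0, -0.0]
contact_force: [1.2, -0.5, -0.2]
opening: 0.0504
```

Request:
move_arm(commands=[50,0,-4,0,0,0,0,50,0,-4,0,0,0,0,50,0,-4,0,0,0,0,50,0,-4,0,0,0,0,50,0,-4,0,0,0,0])

```text
t: 33.87
ee_pos: [0.3862, -0.3167, 0.246]
ee_rot: [0.756, 0.655, -0.0, 0.0]
contact_force: [1.4, -0.9, -0.0]
opening: 0.0504
```

```bash
python3 -c "
from m import *
p,d=snap('top'); P=cloud('top',d)
for nm,b in dict(L1=(.5332,.0684),S1=(.5251,.0110),L2=(.5170,-.0460),S2=(.5091,-.1033)).items():
    r=np.hypot(P[...,0]-b[0],P[...,1]-b[1]); k=(r<.019)&(r>.010); print(nm,np.median(P[k][:,2]),k.sum())
m=(P[...,2]>.07)&(P[...,2]<.1)&(abs(P[...,0]-.505)<.06)&(abs(P[...,1]+.33)<.06)
print('gauge',m.sum(),np.median(P[m],0),cv2.minAreaRect(P[m][:,:2].astype(np.float32)))
p,d=snap('scene','end.png'); print(bush('scene',p)); print(sensors.state()['ee_pos'])
"
```

```text
L1 0.05911970426882851 118
S1 0.05888867637533468 125
L2 0.05892589753767652 128
S2 0.03882278810116235 118
gauge 231 [ 0.50358742 -0.33005193  0.08319955] ((0.5046863555908203, -0.33213621377944946), (0.056600652635097504, 0.024239014834165573), 82.06997680664062)
[(320.7, 212.9, 9.6, 12.5, 83.5, array([0.5403, 0.0551])), (340.9, 190.9, 8.9, 12.5, 80.0, array([ 0.5255, -0.0602]))]
[ 0.38852811 -0.31747509  0.24602905]
```

View pics/end.png

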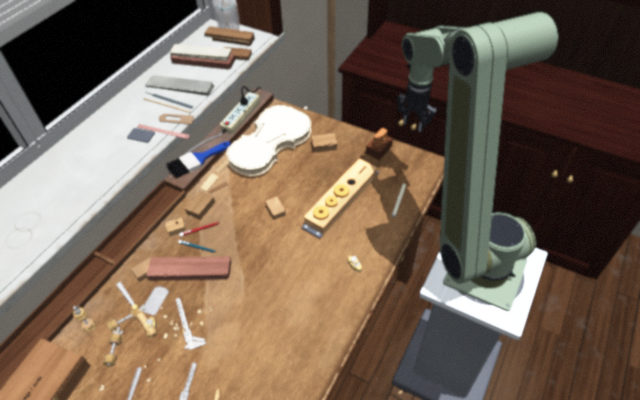

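The final view shows three bushings seated in the block at (321,213), (331,202) and (341,191). The gauge is back in its stand at (380,135), the bystanders haven't moved, and the arm is clear.

```bash
python3 -c "
from h import *
print(order.finish_job())"
```

```text
the job is handed in; nothing more can be done
None
```

I pressed all three bushings present (one small, two large) home into bores of their own size. I then checked the slot with the gauge, put the gauge back in its stand, and handed the job in at about 34 s on the robot's clock.

- **Bushings:** the pushes ended against a hard stop at 27–34 N. The final depth check put the heads at 58.9–59.1 mm, where flush is 59 mm.
- **Slot gauge:** the first two tries landed on the slot's rim at up to 49 N wrist force, because the gauge sat slightly off-centre in the jaws. After I shifted it about 1.5 mm, it went in freely. I held it on the shoulder for about 1.3 s at about 13 N.
- **Gauge return:** it went back down to the same height I picked it up from. Its top read 83.2 mm, against 83.5 mm at the start.
- **Bystanders:** by eye in the last picture, the cork block, sanding block and thumb plane had not moved. I didn't measure them.

The calibrated camera positions and the robot's own positions disagreed by 1–2.5 mm throughout, and I corrected for that by feel. No other check failed.

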